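Close a batch of capsules on the pinned capsule press

ROBOT

A 6-joint arm with a two-finger parallel gripper is mounted at the origin on a cart in front of the work surface, level with it; the furniture and walls round the work are solid. World frame = base frame: x ahead of the robot, y to its left, z up, the work surface at z = 0. Lengths are in m, angles in rad, forces in N, time in s.
With the tool pointing down it reaches from about 0.225 to 0.875 m from the base axis. Payload 3.4 kg.
Tool frame: the origin (TCP) lies at the very end of the fingers, on their centre line; the grasp point (between the pads) lies 19 mm behind it (grip_depth is the distance from the TCP to the grasp point, in m); x points along the fingers, z is the direction in which the jaws open and shut, and the axes are right-handed (so a half turn about x gives the same grasp; the last joint's range is limited). The gripper opens to 85 mm and grips with 20 to 120 N. Pads are 22 mm wide; open, the fingers measure 114 mm over their backs; the gripper's body (76 mm by 85 mm) begins 54 mm behind the grasp point. The pads swing forward as they close: fully open they stand 13 mm farther back than shut.
Start: joints at [1.108, 0.276, 1.505, -0, 1.361, -0.121], TCP at [0.193, 0.542, 0.231] pointing down, gripper open.
Joint ranges: [-2.89, 2.89], [-0.75, 2.08], [0.22, 2.7], [-1.18, 4.32], [0.11, 2.71], [-2.7, 2.7]. Speed limits (rad/s): [2.57, 2.57, 3.14, 3.14, 3.14, 3.14].

INTERFACE

Orientations are given as a unit quaternion [w, x, y, z].
In Python, from rig import get_state, get_image, sign_off, grip_depth gives the robot as it stands. The module is installed in compiled form; this text tells all that it offers.
- The arm moves only by the tool arm_command, never from a script. Its argument "series" is a list of rows, each an object with "dp": the shift along the tool's x, y, z scaled (see below), a list of three; "angular": the turn, a rotation vector about the tool's x, y, z scaled (see below), a list of three; "gripper": the finger opening in mm, from 0 to 85.4. A call has exactly 8 rows; each row shifts and turns the pose as measured when the row begins, along the tool's axes as they then stand; what a row does not reach is not made up. The controller multiplies each number of a shift by 0.12 m and each number of a turn by 90 degrees. A row lasts 1/8 s, in which the tool goes at most 62.5 mm and 10.7 degrees, less where a joint would pass 70% of its speed; a pose out of reach is approached as far as the arm can. A call with a number of a shift or a turn outside -1 to 1 is refused whole. A call with a gripper value outside its range is refused whole. The fingers move at their own pace and stop on an object; "grip_force" is the grip in N (left out, the last holds). Time passes only in rows, so rows that do not move let the fingers close, or fill a call up. It gives the time, the measured TCP pose, the force and the opening at its end, in the units of the state.
- get_state(): the state, without advancing time (a new reading comes with each control period).
- get_image(name): name is "scene" or "top" or "wrist"; returns a dict with "image" (384x512x3 uint8, blue, green, red), "depth" (384x512 float32, m along the optical axis (not along the pixel's ray), 0 where there is no reading), "mtx" (3x3 intrinsics, pixels), "view" (4x4, takes a point from world to camera coordinates); the wrist camera has in their place "mount" (4x4, takes a point from camera to tool coordinates, whose origin is the TCP and whose axes are the tool frame's). Camera axes: x right, y up, looking along -z (the intrinsics and any distortion apply to the point x, -y, -z); pixel columns grow to the right and rows downward; lengths in m; the calibration is good to about 2 mm. A picture is of the moment at which its call begins: read the wrist's pose just before it.
- sign_off(): hands the job in, once; it reports no verdict.
The state is a dict: "clock": time; "qpos": joint angles; "qd": joint speeds; "effort": joint torques, N m; "position": TCP position; "ee_rot": TCP orientation; "contact_force": force on the tool from outside, world axes, zero at the start; "moment": the same for the moment, N m; "width": finger opening in m.
Only numpy, scipy, OpenCV 4.12 (cv2) and the standard library are available. Lean on these libraries where they do the work, as an engineer would, in place of code of your own. Each camera call takes 0.05 s, during which the arm holds its last target. There are 200 camera calls.

TASK

Close the filled capsules on the bench-top capsule press: pick up the loose cap plate by its bridge handle, bring it square over the sprung tray and, without dropping it, work it about until the two locating pins, which the plate now hides, slip into the blind holes in its underside. Then press it fully down against the springs to the tray's bottom stop and finish like that, still holding the plate down so that the press stays closed. Leave the jars and bottles standing about the work where they are.

Things in the scene. Friction and masses are not known exactly. Their poses are not given: they have to be found in the camera images.
- plate: The loose cap plate: an aluminium slab 110 mm (its x) by 170 mm (its y) by 22 mm thick, 0.35 kg or so, with five rows of white capsule caps showing on top and a black bridge handle along y. Origin: centre of the underside; z up out of the handle side. In its underside, on the y axis at y = +70 and -70 mm, are two blind round holes 12 mm in diameter and 17 mm deep. It fits either way round (a half turn is the same).
- plate_handle (a point): Centre of the black grip bar of the cap plate's bridge handle, 54 mm above the plate's underside. The bar is 18 mm wide (plate x, grip it across this), 16 mm high and 130 mm long (plate y), and stands on two steel posts 10 mm thick at y = +-56 mm; 24 mm of free space lie between bar and plate top. The bar bears the force of pressing. Axes as the plate's.
- plate_under (a point): Centre of the cap plate's underside (the plate's origin). Axes as the plate's.
- base_seat (a point): Fixed point on the capsule press: where the centre of the cap plate's underside rests when the plate has dropped over the pins and is not yet pressed, 42 mm above the bench. x across the press (130 mm), y along it (200 mm), z up. The steel base is fixed to the bench and cannot be pushed away. Plate x goes along press x (either way round).
- pin_left (a point): Centre of the tip of the fixed steel locating pin at +70 mm on the press's y axis: 10 mm in diameter, its top 5 mm tapered to 5 mm; its tip stands 10.5 mm above the tray as it rests and 52.5 mm above the bench.
- pin_right (a point): Centre of the tip of the same kind of pin at -70 mm on the press's y axis.
- tray_top (a point): Centre of the top of the sprung white tray (110 x 122 mm) between the two pins, which carries the filled capsule bodies; it moves down with the tray.
- tray (a joint): How far the sprung tray is pushed down, m: 0 at rest (up), 0.005 at its bottom stop. Four springs press it up: 9 N or so to start it, 15 N at the bottom stop, the plate's own 3.5 N being part of that.
- jar: White lidded jar, 73 mm in diameter and 85 mm high, left of the work; a bystander. Origin: centre of its underside.
- bottle: White reagent bottle, 66 mm in diameter and 150 mm high, behind the work; a bystander. Origin: centre of its underside.
- small_jar: White lidded jar, 70 mm in diameter and 80 mm high, behind the right half of the work; a bystander. Origin: centre of its underside.

How it is judged:
By the outcome, as a careful person would: the job done as asked, in the order asked, and still so for the second after the job is handed in, while the arm keeps its last pose, push and grip.
It also fails if it takes over 45 s, if anything falls off the work surface, if the arm or the gripper's body presses on something with over 40 N, if the wrist force passes 120 N, or if a joint passes its speed limit or range.

## Working session

There is one attempt and no reset: what is moved stays moved. The work goes in short steps, Python scripts to look and compute and a tool call to move; the robot and the scene stay as the last step left them, time stands still between calls to the robot, and variables do not carry over. Pictures are saved under pics/ and viewed, about 8 in all and at most 12, crops included, and the job is handed in when it is done.

Besides the shell and the picture viewer there is one more tool, called after ">>>" as name(argument=value, ...) on one line, values as JSON. arm_command: Moves the arm, as the interface text tells. Its arguments: {"type":"object","properties":{"series":{"type":"array","items":{"type":"object","properties":{"dp":{"type":"array","items":{"type":"number"}},"angular":{"type":"array","items":{"type":"number"}},"gripper":{"type":"number"}}}},"grip_force":{"type":"number"}},"required":["series"]}

```bash
mkdir -p pics; cat > h.py <<'E'
import numpy as np, cv2
from rig import *
from scipy.spatial.transform import Rotation as R
def cloud(d, T):  # T camera->world
    z=d['depth']; K=d['mtx']; v,u=np.indices(z.shape)
    x=(u-K[0,2])/K[0,0]*z; y=(v-K[1,2])/K[1,1]*z
    P=np.stack([x,-y,-z,np.ones_like(z)],-1)@T.T
    return P[...,:3]
def tool():
    s=get_state(); w=s['ee_rot']; T=np.eye(4)
    T[:3,:3]=R.from_quat([*w[1:],w[0]]).as_matrix(); T[:3,3]=s['position']; return s,T
def shot(name):
    s,T=tool(); d=get_image(name)
    M=T@d['mount'] if name=='wrist' else np.linalg.inv(d['view'])
    return d,cloud(d,M),M
E
python3 - <<'E'
from h import *
print(get_state(),grip_depth)
ims=[]
for n in['top','scene']:
    d,P,M=shot(n); np.savez(f'{n}.npz',im=d['image'],P=P,M=M,K=d['mtx']); ims.append(d['image'])
    print(n,M[:3,3].round(3),d['mtx'].round(1).tolist())
    cv2.imwrite(f'pics/{n}.png',d['image'])
E
```

```text
{'clock': 0.0, 'qpos': array([ 1.10800069e+00,  2.76577275e-01,  1.50614736e+00,  2.01425295e-06,
        1.36070946e+00, -1.21001103e-01]), 'qd': array([ 0.00048537,  0.00145384, -0.00177195,  0.00214613, -0.00173202,
       -0.00024526]), 'effort': array([ 1.72593045e-03, -4.16766572e+01, -2.45815498e+01, -3.27581229e-04,
        1.07524145e-02, -4.05005403e-05]), 'position': array([0.19248927, 0.54124958, 0.23044416]), 'ee_rot': array([ 0.57717574, -0.40799048,  0.57832313,  0.40737489]), 'contact_force': array([-0.00912617, -0.07608231, -0.36564791]), 'moment': array([-0.03356292,  0.00388886,  0.00629388]), 'width': 0.08533670050919547} 0.0187
top [ 0.409 -0.038  1.496] [[482.3, 0.0, 258.7], [0.0, 482.3, 188.5], [0.0, 0.0, 1.0]]
scene [-0.106 -0.391  0.963] [[427.9, 0.0, 255.7], [0.0, 427.9, 192.9], [0.0, 0.0, 1.0]]
```

View pics/top.png

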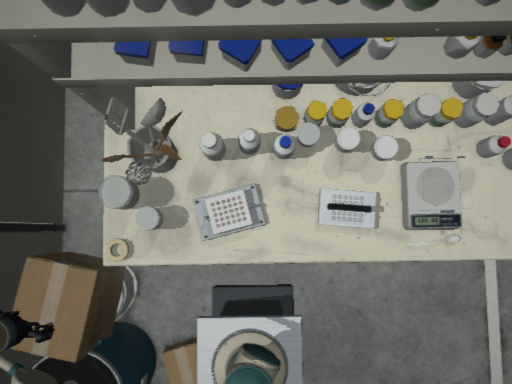

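View pics/scene.png

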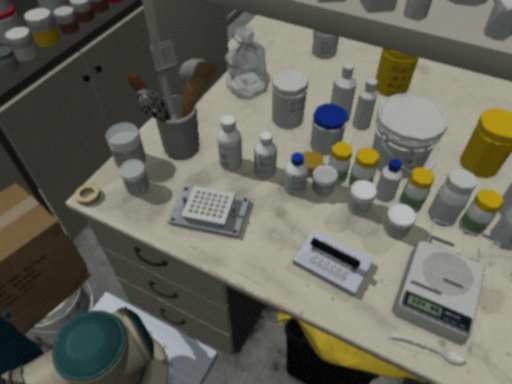

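The top view shows the press at about (231,211), the plate at (348,208) with its handle at (352,208), and the jar and bottles at (148,217), (212,146), (249,140) and (285,146). Next I'll measure.

```bash
python3 - <<'E'
from h import *
f=np.load('top.npz'); P=f['P']; im=f['im']
def rect(m,n):
    p=P[m][:,:2].astype(np.float32); r=cv2.minAreaRect(p); print(n,m.sum(),np.round(r[0],4),np.round(r[1],4),round(r[2],2),'zmed',np.median(P[m][:,2]).round(4))
v,u=np.indices(P.shape[:2]); Z=P[...,2]
box=lambda a,b,c,d:(u>a)&(u<b)&(v>c)&(v<d)
b=box(310,388,178,238); print('table z',np.median(Z[box(280,310,200,250)]))
rect(b&(Z>.012)&(Z<.035),'plate'); rect(b&(Z>.048)&(Z<.08),'handle')
b=box(188,272,178,245)
for lo,hi in[(.012,.09),(.03,.09),(.036,.09),(.046,.09)]: rect(b&(Z>lo)&(Z<hi),f'press{lo}')
print(np.histogram(Z[b],np.arange(-.004,.08,.004)))
for n,c in dict(jar=(148,217),b1=(212,146),b2=(249,140),b3=(285,146),j4=(308,134),j5=(348,140)).items(): print(n,P[c[1],c[0]].round(3))
c1=cv2.resize(im[175:250,180:280],None,fx=6,fy=6,interpolation=cv2.INTER_CUBIC)
c2=cv2.resize(im[175:250,305:395],None,fx=6,fy=6,interpolation=cv2.INTER_CUBIC)
cv2.imwrite('pics/c.png',c1)
E
```

```text
table z 0.0009442801740784379
plate 1749 [ 0.4753 -0.3042] [0.1711 0.1105] 84.61 zmed 0.023
handle 268 [ 0.4749 -0.3027] [0.128  0.0183] 85.0 zmed 0.062
press0.012 2646 [0.4704 0.0579] [0.1301 0.1995] 13.89 zmed 0.0391
press0.03 1487 [0.4702 0.0583] [0.1101 0.1469] 13.93 zmed 0.0434
press0.036 1468 [0.4702 0.0583] [0.1101 0.1469] 13.93 zmed 0.0434
press0.046 322 [0.4698 0.0582] [0.1067 0.1469] 14.67 zmed 0.0474
(array([ 884, 1178,  430,  123,  405,  526,  198,   27,    4,   18,  227,
        618,  506,  105,   10,    2,    0,    0,    0,    0]), array([-0.004,  0.   ,  0.004,  0.008,  0.012,  0.016,  0.02 ,  0.024,
        0.028,  0.032,  0.036,  0.04 ,  0.044,  0.048,  0.052,  0.056,
        0.06 ,  0.064,  0.068,  0.072,  0.076]))
jar [0.455 0.289 0.086]
b1 [0.648 0.092 0.167]
b2 [ 0.665 -0.011  0.156]
b3 [ 0.65  -0.114  0.132]
j4 [ 0.696 -0.187  0.072]
j5 [ 0.675 -0.304  0.079]
```

View pics/c.png

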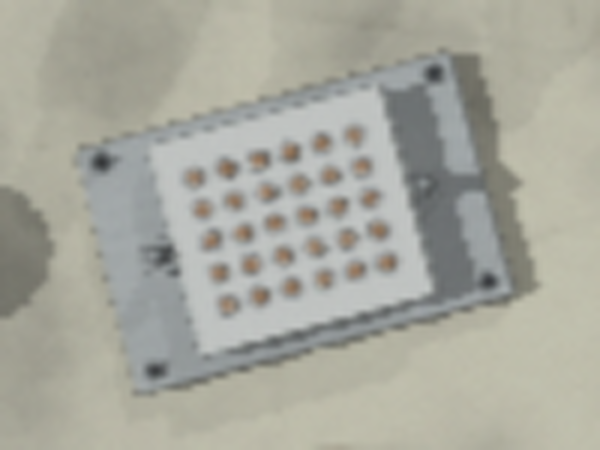

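The crop shows the base square-on, with pins near crop (160,255) and (427,183). Press centre is (0.470, 0.058) with yaw about +13.9°, and its measured sizes match 130x200. Plate centre is (0.475, -0.303) with yaw about -5°, and its sizes match too. I'll write a move helper and go over the press for a close look on the way.

```bash
cat >> h.py <<'E'
def todo(pos,yaw):
    """target TCP pos, direction (deg) of plate/press x axis; tool x down, tool z along +-that"""
    s,T=tool(); best=None
    for k in(0,180):
        a=np.radians(yaw+k); z=np.array([np.cos(a),np.sin(a),0]); x=np.array([0,0,-1.]); G=np.column_stack([x,np.cross(z,x),z])
        w=R.from_matrix(T[:3,:3].T@G).as_rotvec()
        if best is None or np.linalg.norm(w)<np.linalg.norm(best[0]): best=(w,G,k)
    w,G,k=best; d=np.array(pos)-T[:3,3]
    print('t',s['clock'].round(2),'pos',T[:3,3].round(4),'width',round(s['width'],4),'F',s['contact_force'].round(1),'M',s['moment'].round(2))
    print('k',k,'turn deg',np.degrees(w).round(2),'units',(w/(np.pi/2)).round(4))
    print('shift now-axes units',(T[:3,:3].T@d/.12).round(4),'after-turn axes',(G.T@d/.12).round(4))
    return k
E
python3 - <<'E'
from h import *
todo([.47,.058,.30],13.9); print(tool()[1].round(3)); todo([.475,-.303,.30],-5)
d=get_image('wrist'); print(d['mount'].round(3),d['mtx'].round(0))
E
```

```text
Traceback (most recent call last):
  File "h.py", line 24, in todo
    print('t',s['clock'].round(2),'pos',T[:3,3].round(4),'width',round(s['width'],4),'F',s['contact_force'].round(1),'M',s['moment'].round(2))
              ^^^^^^^^^^^^^^^^
AttributeError: 'float' object has no attribute 'round'
```

```bash
sed -i "s/s\['clock'\].round(2)/round(s['clock'],2)/" h.py
python3 - <<'E'
from h import *
todo([.47,.058,.30],13.9); print(tool()[1].round(3)); todo([.475,-.303,.30],-5)
d=get_image('wrist'); print(d['mount'].round(3),d['mtx'].round(0))
E
```

```text
t 0.1 pos [0.1925 0.5413 0.2305] width 0.0856 F [-0.1  0.   0.8] M [-0.03  0.03  0.03]
k 0 turn deg [ 5.652e+01 -9.000e-02  4.000e-02] units [ 6.28e-01 -1.10e-03  4.00e-04]
shift now-axes units [-0.5749 -3.5285 -3.0205] after-turn axes [-0.5791 -4.4651  1.2772]
[[-0.001 -0.942  0.335  0.193]
 [-0.002  0.335  0.942  0.541]
 [-1.     0.    -0.002  0.231]
 [ 0.     0.     0.     1.   ]]
t 0.1 pos [0.1925 0.5413 0.2305] width 0.0856 F [-0.1  0.   0.8] M [-0.03  0.03  0.03]
k 0 turn deg [ 7.542e+01 -9.000e-02  5.000e-02] units [ 8.38e-01 -1.00e-03  6.00e-04]
shift now-axes units [-0.5704 -4.576  -5.8408] after-turn axes [-0.5791 -6.8039  2.9584]
[[-0.     0.303 -0.953 -0.142]
 [ 0.     0.953  0.303  0.077]
 [ 1.     0.    -0.    -0.001]
 [ 0.     0.     0.     1.   ]] [[318.   0. 254.]
 [  0. 318. 189.]
 [  0.   0.   1.]]
```

>>> arm_command(series=[{"dp":[-0.15,-0.36,-0.31],"angular":[0.118,0,0],"gripper":85},{"dp":[-0.15,-0.42,-0.24],"angular":[0.118,0,0],"gripper":85},{"dp":[-0.1,-0.46,-0.16],"angular":[0.118,0,0],"gripper":85},{"dp":[-0.1,-0.48,-0.08],"angular":[0.118,0,0],"gripper":85},{"dp":[-0.1,-0.5,0.02],"angular":[0.118,0,0],"gripper":85},{"dp":[0,-0.49,0.1],"angular":[0.04,0,0],"gripper":85},{"dp":[0,-0.48,0.14],"angular":[0,0,0],"gripper":85},{"dp":[0,-0.48,0.14],"angular":[0,0,0],"gripper":85}])

```text
clock: 1.15
position: [0.4261, 0.1205, 0.3036]
ee_rot: [0.703, -0.08, 0.702, 0.078]
contact_force: [-0.0, 1.3, 0.8]
width: 0.0848
```

```bash
python3 - <<'E'
from h import *
todo([.47,.10,.30],13.9)
E
```

```text
t 1.15 pos [0.4261 0.1205 0.3036] width 0.0848 F [-0.   1.3  0.8] M [0.02 0.   0.02]
k 0 turn deg [-1.07  0.07  0.19] units [-0.0119  0.0008  0.0021]
shift now-axes units [ 0.0309 -0.2472  0.3185] after-turn axes [ 0.0297 -0.2532  0.3138]
```

Close enough for a wrist view. I'll settle for one call while centring, then look.

>>> arm_command(series=[{"dp":[0.1,-0.25,0.31],"angular":[-0.012,0,0],"gripper":85},{"dp":[0.1,0,0],"angular":[0,0,0],"gripper":85},{"dp":[0.1,0,0],"angular":[0,0,0],"gripper":85},{"dp":[0,0,0],"angular":[0,0,0],"gripper":85},{"dp":[0,0,0],"angular":[0,0,0],"gripper":85},{"dp":[0,0,0],"angular":[0,0,0],"gripper":85},{"dp":[0,0,0],"angular":[0,0,0],"gripper":85},{"dp":[0,0,0],"angular":[0,0,0],"gripper":85}])

```text
clock: 2.15
position: [0.4691, 0.0972, 0.2672]
ee_rot: [0.703, -0.086, 0.701, 0.084]
contact_force: [-0.0, 0.4, -0.2]
width: 0.0851
```

```bash
python3 - <<'E'
from h import *
todo([.475,-.303,.30],-5)
d,P,M=shot('wrist'); np.savez('w1.npz',im=d['image'],P=P,M=M,K=d['mtx'])
cv2.imwrite('pics/w1.png',cv2.resize(d['image'],(768,576)))
Z=P[...,2]; b=(abs(P[...,0]-.47)<.13)&(abs(P[...,1]-.058)<.14)
def rect(m,n):
    r=cv2.minAreaRect(P[m][:,:2].astype(np.float32)); print(n,m.sum(),np.round(r[0],4),np.round(r[1],4),round(r[2],2),np.median(P[m][:,2]).round(4))
rect(b&(Z>.012)&(Z<.09),'base'); rect(b&(Z>.034)&(Z<.09),'tray+pins')
print('table',np.median(Z[(Z<.008)&(Z>-.01)]))
# pins
for c in(1,-1):
    a=np.radians(13.9); q=np.array([.47,.058])+c*.07*np.array([-np.sin(a),np.cos(a)])
    m=(np.hypot(P[...,0]-q[0],P[...,1]-q[1])<.0085)&(Z>.028); 
    v,u=np.nonzero(m); print('pin',c,q.round(4),m.sum(),P[m].mean(0).round(4) if m.any() else'',Z[m].max() if m.any() else'',(u.mean(),v.mean()) if m.any() else '')
E
```

```text
t 2.15 pos [0.4691 0.0972 0.2672] width 0.0851 F [-0.   0.4 -0.2] M [-0.04  0.    0.01]
k 0 turn deg [18.77  0.15  0.17] units [0.2085 0.0017 0.0019]
shift now-axes units [-0.2639 -3.2518 -0.7459] after-turn axes [-0.2735 -3.3182  0.3393]
base 14912 [0.4704 0.055 ] [0.1302 0.2001] 14.02 0.0412
tray+pins 8865 [0.47   0.0568] [0.1104 0.1466] 14.12 0.0421
table -2.114195946162356e-05
pin 1 [0.4532 0.126 ] 73 [0.4534 0.1242 0.0481] 0.052995621840474905 (np.float64(246.2876712328767), np.float64(130.7123287671233))
pin -1 [ 0.4868 -0.01  ] 96 [ 0.4867 -0.0096  0.044 ] 0.053798009526885904 (np.float64(247.57291666666666), np.float64(239.73958333333334))
```

View pics/w1.png

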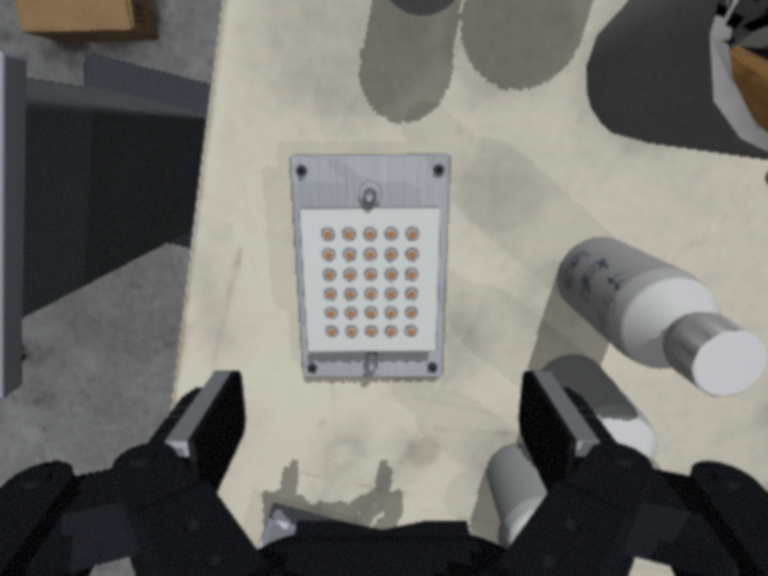

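The wrist view shows the press square in the frame, with pins at (369,193) and (371,362) and the tray between them. I'll get the pin tips more exactly, then move over the plate.

```bash
python3 - <<'E'
from h import *
for n in('w1','top'):
    f=np.load(n+'.npz'); P=f['P']; Z=P[...,2]; q=[]
    for c in(1,-1):
        a=np.radians(14); p=np.array([.47,.057])+c*.07*np.array([-np.sin(a),np.cos(a)])
        m=(np.hypot(P[...,0]-p[0],P[...,1]-p[1])<.0085)&(Z>.0495); q.append(P[m].mean(0)); print(n,c,m.sum(),P[m].mean(0).round(4))
    d=q[0]-q[1]; print('mid',((q[0]+q[1])/2).round(4),'dist',np.linalg.norm(d).round(4),'yaw',np.degrees(np.arctan2(-d[0],d[1])).round(2))
# tray holes: caps grid? tray white top rectangle in wrist
f=np.load('w1.npz'); P=f['P']; Z=P[...,2]
m=(Z>.039)&(Z<.0455)&(abs(P[...,0]-.47)<.09)&(abs(P[...,1]-.057)<.09)
m=cv2.morphologyEx(m.astype(np.uint8),cv2.MORPH_OPEN,np.ones((7,7)))>0
print(cv2.minAreaRect(P[m][:,:2].astype(np.float32)))
E
```

```text
w1 1 38 [0.4531 0.1231 0.0517]
w1 -1 25 [ 0.4871 -0.0116  0.0518]
mid [0.4701 0.0557 0.0517] dist 0.139 yaw 14.14
top 1 6 [0.4542 0.1263 0.0519]
top -1 5 [ 0.4885 -0.01    0.054 ]
mid [0.4713 0.0582 0.053 ] dist 0.1406 yaw 14.11
((0.4702953100204468, 0.05506845563650131), (0.10995057225227356, 0.1217866763472557), 13.833219528198242)
```

>>> arm_command(series=[{"dp":[0,-0.5,-0.12],"angular":[0.1,0,0],"gripper":85},{"dp":[0,-0.52,-0.03],"angular":[0.1,0,0],"gripper":85},{"dp":[0,-0.52,0.05],"angular":[0,0,0],"gripper":85},{"dp":[0,-0.52,0.05],"angular":[0,0,0],"gripper":85},{"dp":[0,-0.52,0.05],"angular":[0,0,0],"gripper":85},{"dp":[0,-0.4,0.05],"angular":[0,0,0],"gripper":85},{"dp":[0,0,0.05],"angular":[0,0,0],"gripper":85},{"dp":[0,0,0],"angular":[0,0,0],"gripper":85}])

```text
clock: 3.2
position: [0.4843, -0.2692, 0.2686]
ee_rot: [0.71, 0.028, 0.703, -0.029]
contact_force: [-0.4, -0.1, 0.3]
width: 0.0851
```

```bash
python3 - <<'E'
from h import *
d,P,M=shot('wrist'); np.savez('w2.npz',im=d['image'],P=P,M=M,K=d['mtx'])
Z=P[...,2]; b=(abs(P[...,0]-.475)<.13)&(abs(P[...,1]+.303)<.14)
def rect(m,n):
    r=cv2.minAreaRect(P[m][:,:2].astype(np.float32)); print(n,m.sum(),np.round(r[0],4),np.round(r[1],4),round(r[2],2),np.median(P[m][:,2]).round(4))
rect(b&(Z>.012)&(Z<.035),'plate');rect(b&(Z>.018)&(Z<.028),'plate'); rect(b&(Z>.055)&(Z<.08),'handle');rect(b&(Z>.06)&(Z<.08),'handle')
todo([.475,-.303,.10],-5)
E
```

```text
plate 9500 [ 0.4751 -0.3072] [0.1705 0.1104] 84.71 0.022
plate 9461 [ 0.4751 -0.3072] [0.1705 0.1104] 84.74 0.022
handle 1651 [ 0.4754 -0.3063] [0.1287 0.0176] 84.63 0.0616
handle 1435 [ 0.4751 -0.3065] [0.1278 0.017 ] 84.62 0.0617
t 3.25 pos [ 0.4842 -0.2691  0.2686] width 0.0848 F [-0.2 -1.   0.5] M [-0.01 -0.02 -0.03]
k 0 turn deg [0.43 0.49 0.13] units [0.0048 0.0054 0.0015]
shift now-axes units [ 1.4052 -0.2846 -0.0657] after-turn axes [ 1.405  -0.2883 -0.0516]
```

Camera biases cancel in the plate-to-press vector: the wrist gives (-0.005, 0.362) and the top gives (-0.005, 0.3615). Descending.

>>> arm_command(series=[{"dp":[0.2,-0.3,-0.06],"angular":[0.004,0.005,0.001],"gripper":85},{"dp":[0.4,0,0],"angular":[0,0,0],"gripper":85},{"dp":[0.4,0,0],"angular":[0,0,0],"gripper":85},{"dp":[0.4,0,0],"angular":[0,0,0],"gripper":85},{"dp":[0.15,0,0],"angular":[0,0,0],"gripper":85},{"dp":[0,0,0],"angular":[0,0,0],"gripper":85},{"dp":[0,0,0],"angular":[0,0,0],"gripper":85},{"dp":[0,0,0],"angular":[0,0,0],"gripper":85}])

```text
clock: 4.25
position: [0.4783, -0.2964, 0.0835]
ee_rot: [0.709, 0.024, 0.704, -0.027]
contact_force: [-0.4, 0.4, 0.7]
width: 0.0849
```

```bash
python3 - <<'E'
from h import *
todo([.4753,-.305,.035],-5.3)
E
```

```text
t 4.25 pos [ 0.4783 -0.2964  0.0835] width 0.0849 F [-0.4  0.4  0.7] M [ 0.03 -0.01  0.01]
k 0 turn deg [1.19 0.47 0.23] units [0.0132 0.0052 0.0026]
shift now-axes units [ 0.4043 -0.0718 -0.0233] after-turn axes [ 0.4041 -0.0738 -0.0185]
```

>>> arm_command(series=[{"dp":[0.2,-0.07,-0.02],"angular":[0.013,0.005,0.003],"gripper":85},{"dp":[0.15,0,0],"angular":[0,0,0],"gripper":85},{"dp":[0.07,0,0],"angular":[0,0,0],"gripper":85},{"dp":[0,0,0],"angular":[0,0,0],"gripper":85},{"dp":[0,0,0],"angular":[0,0,0],"gripper":85},{"dp":[0,0,0],"angular":[0,0,0],"gripper":85},{"dp":[0,0,0],"angular":[0,0,0],"gripper":85},{"dp":[0,0,0],"angular":[0,0,0],"gripper":85}])

```text
clock: 5.25
position: [0.4802, -0.308, 0.0395]
ee_rot: [0.711, 0.029, 0.702, -0.035]
contact_force: [0.5, -0.0, 0.6]
width: 0.0849
```

```bash
python3 - <<'E'
from h import *
todo([.4753,-.305,.035],-5.3)
E
```

```text
t 5.25 pos [ 0.4802 -0.308   0.0395] width 0.0849 F [ 0.5 -0.   0.6] M [-0.02 -0.02  0.01]
k 0 turn deg [0.04 0.74 0.45] units [0.0004 0.0082 0.0049]
shift now-axes units [ 0.0365  0.0212 -0.0434] after-turn axes [ 0.0372  0.0209 -0.0429]
```

>>> arm_command(series=[{"dp":[0.035,0.02,-0.043],"angular":[0,0.008,0.005],"gripper":85},{"dp":[0,0,0],"angular":[0,0,0],"gripper":60},{"dp":[0,0,0],"angular":[0,0,0],"gripper":40},{"dp":[0,0,0],"angular":[0,0,0],"gripper":30},{"dp":[0,0,0],"angular":[0,0,0],"gripper":30},{"dp":[0,0,0],"angular":[0,0,0],"gripper":30},{"dp":[0,0,0],"angular":[0,0,0],"gripper":30},{"dp":[0,0,0],"angular":[0,0,0],"gripper":30}], grip_force=100)

```text
clock: 6.25
position: [0.4749, -0.3049, 0.0348]
ee_rot: [0.706, 0.033, 0.707, -0.032]
contact_force: [0.8, -0.5, 0.2]
width: 0.0302
```

```bash
python3 - <<'E'
from h import *
todo([.4753,-.305,.035],-5.3)
d,P,M=shot('wrist'); cv2.imwrite('pics/w3.png',d['image'])
E
```

```text
t 6.25 pos [ 0.4749 -0.3049  0.0348] width 0.0302 F [ 0.8 -0.5  0.2] M [0.   0.01 0.03]
k 0 turn deg [ 0.04 -0.05 -0.04] units [ 0.0005 -0.0005 -0.0005]
shift now-axes units [-0.0016 -0.0007  0.0032] after-turn axes [-0.0016 -0.0007  0.0032]
```

View pics/w3.png

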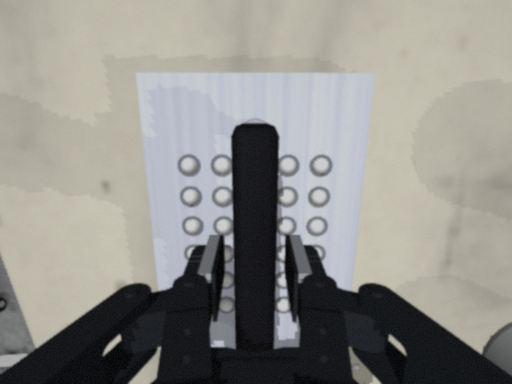

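The jaws straddle the black bar at its middle, square, with the bar centred at about (255,235). Closing.

>>> arm_command(series=[{"dp":[0,0,0],"angular":[0,0,0],"gripper":20},{"dp":[0,0,0],"angular":[0,0,0],"gripper":5},{"dp":[0,0,0],"angular":[0,0,0],"gripper":5},{"dp":[0,0,0],"angular":[0,0,0],"gripper":5},{"dp":[0,0,0],"angular":[0,0,0],"gripper":5},{"dp":[-0.1,0,0],"angular":[0,0,0],"gripper":5},{"dp":[-0.2,0,0],"angular":[0,0,0],"gripper":5},{"dp":[-0.3,0,0],"angular":[0,0,0],"gripper":5}], grip_force=110)

```text
clock: 7.3
position: [0.4721, -0.3026, 0.1054]
ee_rot: [0.703, 0.035, 0.71, -0.03]
contact_force: [-0.0, -0.9, -3.1]
width: 0.0159
```

```bash
cat > pl.py <<'E'
from h import *
def plate(n=None):
    """measure held plate in tool frame via wrist camera"""
    s,T=tool(); d=get_image('wrist'); P=cloud(d,d['mount'])
    X=P[...,0]; m=(abs(P[...,1])<.12)&(abs(P[...,2])<.09)
    bar=m&(abs(X-(.035-.062))<.006)&(abs(P[...,2])<.02)
    top=m&(abs(X-(.035-.022))<.009)&(d['depth']>0)
    for nm,k in(('bar',bar),('top',top)):
        if k.sum()<50: print(nm,k.sum()); continue
        Q=P[k]; r=cv2.minAreaRect(Q[:,1:].astype(np.float32))
        c=np.linalg.lstsq(np.c_[Q[:,1:],np.ones(len(Q))],Q[:,0],rcond=None)[0]
        print(nm,k.sum(),'y',Q[:,1].min().round(4),Q[:,1].max().round(4),'rect c',np.round(r[0],4),np.round(r[1],4),round(r[2],2),'slopes y,z',c[:2].round(4),'x0',c[2].round(4))
    if n: cv2.imwrite(n,d['image'])
E
python3 - <<'E'
from pl import *
todo([.47,.057,.12],14); plate()
E
```

```text
t 7.3 pos [ 0.4721 -0.3026  0.1054] width 0.0159 F [-0.  -0.9 -3.1] M [ 0.01 -0.05  0.05]
k 0 turn deg [-19.26  -0.48  -0.48] units [-0.214  -0.0054 -0.0053]
shift now-axes units [-0.0985  2.9832 -0.2932] after-turn axes [-0.1217  2.9119  0.708 ]
bar 10360 y -0.04 0.0631 rect c [ 0.0114 -0.0012] [0.0392 0.1025] 78.18 slopes y,z [ 0.006  -0.0016] x0 -0.0265
top 36317 y -0.0866 0.0828 rect c [-0.0019  0.0001] [0.1694 0.1109] 0.02 slopes y,z [ 0.0034 -0.0012] x0 0.013
```

>>> arm_command(series=[{"dp":[-0.13,0.3,-0.03],"angular":[-0.071,-0.005,-0.005],"gripper":5},{"dp":[-0.05,0.4,0.005],"angular":[-0.071,0,0],"gripper":5},{"dp":[0,0.4,0.05],"angular":[-0.071,0,0],"gripper":5},{"dp":[0,0.39,0.09],"angular":[0,0,0],"gripper":5},{"dp":[0,0.39,0.09],"angular":[0,0,0],"gripper":5},{"dp":[0,0.39,0.09],"angular":[0,0,0],"gripper":5},{"dp":[0,0.3,0.09],"angular":[0,0,0],"gripper":5},{"dp":[0,0.15,0.05],"angular":[0,0,0],"gripper":5}])

```text
clock: 8.35
position: [0.4729, 0.0355, 0.1318]
ee_rot: [0.706, -0.092, 0.698, 0.084]
contact_force: [0.3, -0.3, -3.1]
width: 0.016
```

```bash
python3 - <<'E'
from pl import *
todo([.4699,.057,.105],14); plate()
E
```

```text
t 8.35 pos [0.4729 0.0355 0.1318] width 0.016 F [ 0.3 -0.3 -3.1] M [-0.03 -0.   -0.02]
k 0 turn deg [0.3  0.57 0.75] units [0.0033 0.0063 0.0083]
shift now-axes units [0.2212 0.1823 0.0179] after-turn axes [0.2233 0.1795 0.0192]
bar 10370 y -0.0394 0.0633 rect c [0.0113 0.0011] [0.1031 0.0392] 11.32 slopes y,z [ 0.0063 -0.0029] x0 -0.0264
top 36328 y -0.0868 0.083 rect c [-0.0019 -0.0005] [0.1698 0.111 ] 0.04 slopes y,z [ 0.0037 -0.0009] x0 0.013
```

>>> arm_command(series=[{"dp":[0.1,0.18,0.018],"angular":[0.003,0.006,0.008],"gripper":5},{"dp":[0.1,0,0],"angular":[0,0,0],"gripper":5},{"dp":[0,0,0],"angular":[0,0,0],"gripper":5},{"dp":[0,0,0],"angular":[0,0,0],"gripper":5},{"dp":[0,0,0],"angular":[0,0,0],"gripper":5},{"dp":[0,0,0],"angular":[0,0,0],"gripper":5},{"dp":[0,0,0],"angular":[0,0,0],"gripper":5},{"dp":[0,0,0],"angular":[0,0,0],"gripper":5}])

```text
clock: 9.4
position: [0.4707, 0.0568, 0.1079]
ee_rot: [0.703, -0.086, 0.701, 0.086]
contact_force: [0.5, -0.7, -3.4]
width: 0.0163
```

```bash
python3 - <<'E'
from pl import *
todo([.4699,.057,.092],14)
E
```

```text
t 9.4 pos [0.4707 0.0568 0.1079] width 0.0163 F [ 0.5 -0.7 -3.4] M [-0.05  0.    0.01]
k 0 turn deg [0.02 0.19 0.06] units [0.0002 0.0021 0.0007]
shift now-axes units [ 0.1329  0.0033 -0.0063] after-turn axes [ 0.1329  0.0031 -0.0058]
```

>>> arm_command(series=[{"dp":[0.07,0.003,-0.006],"angular":[0,0.002,0],"gripper":5},{"dp":[0.05,0,0],"angular":[0,0,0],"gripper":5},{"dp":[0.03,0,0],"angular":[0,0,0],"gripper":5},{"dp":[0.03,0,0],"angular":[0,0,0],"gripper":5},{"dp":[0.02,0,0],"angular":[0,0,0],"gripper":5},{"dp":[0,0,0],"angular":[0,0,0],"gripper":5},{"dp":[0,0,0],"angular":[0,0,0],"gripper":5},{"dp":[0,0,0],"angular":[0,0,0],"gripper":5}])

```text
clock: 10.4
position: [0.4698, 0.0571, 0.082]
ee_rot: [0.702, -0.087, 0.702, 0.086]
contact_force: [0.3, -0.4, -3.4]
width: 0.016
```

```bash
python3 - <<'E'
from pl import *
todo([.4699,.057,.077],14)
E
```

```text
t 10.4 pos [0.4698 0.0571 0.082 ] width 0.016 F [ 0.3 -0.4 -3.4] M [ 0.02 -0.03 -0.03]
k 0 turn deg [ 0.03 -0.02  0.05] units [ 0.0004 -0.0002  0.0006]
shift now-axes units [ 0.0419 -0.001   0.0004] after-turn axes [ 0.0419 -0.0011  0.0004]
```

There's no contact at 0.082, where the underside sits 5 mm below the pin tips, so the pins are already in the holes. Continuing down to the tray and pressing in small steps.

>>> arm_command(series=[{"dp":[0.02,0,0],"angular":[0,0,0],"gripper":5},{"dp":[0.02,0,0],"angular":[0,0,0],"gripper":5},{"dp":[0.02,0,0],"angular":[0,0,0],"gripper":5},{"dp":[0.02,0,0],"angular":[0,0,0],"gripper":5},{"dp":[0,0,0],"angular":[0,0,0],"gripper":5},{"dp":[0,0,0],"angular":[0,0,0],"gripper":5},{"dp":[0,0,0],"angular":[0,0,0],"gripper":5},{"dp":[0,0,0],"angular":[0,0,0],"gripper":5}], grip_force=120)

```text
clock: 11.4
position: [0.4702, 0.0571, 0.0773]
ee_rot: [0.703, -0.087, 0.701, 0.086]
contact_force: [0.3, -0.1, -2.7]
width: 0.016
```

```bash
python3 - <<'E'
from pl import *
todo([.4699,.057,.072],14); plate('pics/w4.png')
E
```

```text
t 11.4 pos [0.4702 0.0571 0.0773] width 0.016 F [ 0.3 -0.1 -2.7] M [0.05 0.05 0.04]
k 0 turn deg [0.05 0.13 0.1 ] units [0.0005 0.0015 0.0012]
shift now-axes units [ 0.0443  0.     -0.0031] after-turn axes [ 0.0443 -0.0001 -0.003 ]
bar 10348 y -0.0398 0.0633 rect c [0.0115 0.0012] [0.1028 0.0391] 11.33 slopes y,z [ 0.0051 -0.0001] x0 -0.0264
top 36321 y -0.0865 0.0829 rect c [-0.0018 -0.0004] [0.111  0.1695] 89.98 slopes y,z [0.0025 0.0004] x0 0.013
```

View pics/w4.png

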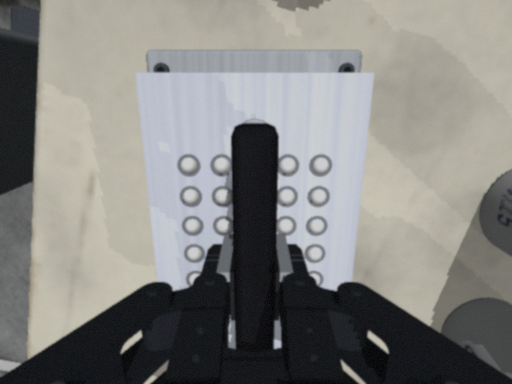

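The plate sits square over the base, with the base edge even along the top at x 147–361, at the unpressed seat height. Pressing.

>>> arm_command(series=[{"dp":[0.02,0,0],"angular":[0,0,0],"gripper":5},{"dp":[0.02,0,0],"angular":[0,0,0],"gripper":5},{"dp":[0.02,0,0],"angular":[0,0,0],"gripper":5},{"dp":[0.02,0,0],"angular":[0,0,0],"gripper":5},{"dp":[0.02,0,0],"angular":[0,0,0],"gripper":5},{"dp":[0,0,0],"angular":[0,0,0],"gripper":5},{"dp":[0,0,0],"angular":[0,0,0],"gripper":5},{"dp":[0,0,0],"angular":[0,0,0],"gripper":5}])

```text
clock: 12.45
position: [0.4704, 0.057, 0.0755]
ee_rot: [0.703, -0.087, 0.7, 0.086]
contact_force: [-2.5, 0.1, 8.4]
width: 0.0159
```

```bash
python3 - <<'E'
from pl import *
todo([.4699,.057,.072],14)
E
```

```text
t 12.45 pos [0.4704 0.057  0.0755] width 0.0159 F [-2.5  0.1  8.4] M [-0.02  0.6   0.01]
k 0 turn deg [0.06 0.26 0.17] units [0.0007 0.0028 0.0019]
shift now-axes units [ 0.0295  0.0008 -0.0039] after-turn axes [ 0.0295  0.0007 -0.0037]
```

>>> arm_command(series=[{"dp":[0.03,0,-0.004],"angular":[0,0.002,0.001],"gripper":5},{"dp":[0.03,0,-0.003],"angular":[0,0,0],"gripper":5},{"dp":[0.04,0,0],"angular":[0,0,0],"gripper":5},{"dp":[0.04,0,0],"angular":[0,0,0],"gripper":5},{"dp":[0.05,0,0],"angular":[0,0,0],"gripper":5},{"dp":[0.05,0,0],"angular":[0,0,0],"gripper":5},{"dp":[0,0,0],"angular":[0,0,0],"gripper":5},{"dp":[0,0,0],"angular":[0,0,0],"gripper":5}])

```text
clock: 13.45
position: [0.4704, 0.057, 0.076]
ee_rot: [0.706, -0.088, 0.697, 0.086]
contact_force: [-1.5, -0.3, 7.3]
width: 0.016
```

```bash
python3 - <<'E'
from pl import *
todo([.4699,.057,.072],14);plate()
E
```

```text
t 13.45 pos [0.4704 0.057  0.076 ] width 0.016 F [-1.5 -0.3  7.3] M [ 0.05  0.81 -0.07]
k 0 turn deg [0.12 0.66 0.3 ] units [0.0013 0.0073 0.0033]
shift now-axes units [ 0.033   0.0011 -0.0046] after-turn axes [ 0.0331  0.0009 -0.0043]
bar 10340 y -0.0397 0.0633 rect c [ 0.0114 -0.0012] [0.0392 0.1029] 77.77 slopes y,z [0.0007 0.003 ] x0 -0.0265
top 36458 y -0.0872 0.0834 rect c [-0.0018 -0.001 ] [0.1701 0.1111] 0.29 slopes y,z [-0.002  0.01 ] x0 0.0129
```

Zero rows let the push relax, because they re-target the measured pose. So the press rows must keep pushing right to the end. I'll also trim the small tilt.

>>> arm_command(series=[{"dp":[0.03,0,-0.005],"angular":[0.001,0.007,0.003],"gripper":5},{"dp":[0.03,0,-0.003],"angular":[0,0.004,0.002],"gripper":5},{"dp":[0.04,0,0],"angular":[0,0.002,0],"gripper":5},{"dp":[0.04,0,0],"angular":[0,0.002,0],"gripper":5},{"dp":[0.05,0,0],"angular":[0,0.002,0],"gripper":5},{"dp":[0.05,0,0],"angular":[0,0.002,0],"gripper":5},{"dp":[0.05,0,0],"angular":[0,0.002,0],"gripper":5},{"dp":[0.05,0,0],"angular":[0,0.002,0],"gripper":5}])

```text
clock: 14.5
position: [0.4703, 0.057, 0.0719]
ee_rot: [0.698, -0.088, 0.706, 0.086]
contact_force: [-14.8, -1.0, 50.5]
width: 0.016
```

```bash
python3 - <<'E'
from pl import *
todo([.4699,.057,.072],14);plate()
E
```

```text
t 14.5 pos [0.4703 0.057  0.0719] width 0.016 F [-14.8  -1.   50.5] M [ 0.09  2.06 -0.11]
k 0 turn deg [ 0.12 -0.66  0.14] units [ 0.0013 -0.0073  0.0015]
shift now-axes units [-0.0005  0.0009 -0.0034] after-turn axes [-0.0006  0.0009 -0.0034]
bar 10347 y -0.04 0.0633 rect c [ 0.0112 -0.0012] [0.0393 0.1033] 77.63 slopes y,z [ 0.0032 -0.0023] x0 -0.0266
top 36381 y -0.0866 0.0829 rect c [-0.0017 -0.0002] [0.1695 0.1108] 0.16 slopes y,z [ 0.0004 -0.0102] x0 0.0128
```

Bottom stop reached: TCP 0.0719 against the expected 0.072, with 50 N of push. Now easing to a moderate hold of about 25 N and relieving side force and tilt.

>>> arm_command(series=[{"dp":[0.035,0,-0.004],"angular":[0,-0.005,0],"gripper":5},{"dp":[0.03,0,-0.006],"angular":[0,-0.002,0],"gripper":5},{"dp":[0.028,0,-0.006],"angular":[0,0,0],"gripper":5},{"dp":[0.026,0,-0.006],"angular":[0,0,0],"gripper":5},{"dp":[0.026,0,-0.006],"angular":[0,0,0],"gripper":5},{"dp":[0.026,0,-0.006],"angular":[0,0,0],"gripper":5},{"dp":[0.026,0,-0.006],"angular":[0,0,0],"gripper":5},{"dp":[0.026,0,-0.006],"angular":[0,0,0],"gripper":5}])

```text
clock: 15.55
position: [0.4706, 0.057, 0.0721]
ee_rot: [0.709, -0.088, 0.694, 0.085]
contact_force: [-4.6, 0.6, 26.7]
width: 0.016
```

```bash
python3 - <<'E'
from pl import *
todo([.4699,.057,.072],14);plate()
E
```

```text
t 15.55 pos [0.4706 0.057  0.0721] width 0.016 F [-4.6  0.6 26.7] M [0.11 1.73 0.04]
k 0 turn deg [0.07 1.18 0.34] units [0.0008 0.0131 0.0038]
shift now-axes units [ 0.0004  0.0012 -0.0056] after-turn axes [ 0.0005  0.0012 -0.0056]
bar 10335 y -0.04 0.0632 rect c [ 0.011  -0.0012] [0.0391 0.1036] 78.1 slopes y,z [0.0002 0.0058] x0 -0.0265
top 36561 y -0.0874 0.0833 rect c [-0.0021 -0.0011] [0.1709 0.1108] 0.15 slopes y,z [-0.0031  0.0187] x0 0.0129
```

Force is 26.7 N and the tray is at its stop. The plate is level while the tool leans 1.2°, so I'll trim that once more, keeping the push.

>>> arm_command(series=[{"dp":[0.028,0,-0.004],"angular":[0,0.003,0.001],"gripper":5},{"dp":[0.028,0,-0.004],"angular":[0,0.003,0.001],"gripper":5},{"dp":[0.028,0,-0.004],"angular":[0,0.003,0.001],"gripper":5},{"dp":[0.028,0,-0.004],"angular":[0,0.003,0.001],"gripper":5},{"dp":[0.028,0,-0.004],"angular":[0,0.002,0],"gripper":5},{"dp":[0.028,0,-0.004],"angular":[0,0.002,0],"gripper":5},{"dp":[0.028,0,-0.004],"angular":[0,0.001,0],"gripper":5},{"dp":[0.028,0,-0.004],"angular":[0,0.001,0],"gripper":5}])

```text
clock: 16.6
position: [0.4704, 0.057, 0.072]
ee_rot: [0.704, -0.087, 0.699, 0.086]
contact_force: [-7.1, 1.3, 28.8]
width: 0.0159
```

```bash
python3 - <<'E'
from pl import *
todo([.4699,.057,.072],14);plate()
for i in range(6): d=get_image('scene')
todo([.4699,.057,.072],14)
cv2.imwrite('pics/s2.png',cv2.resize(d['image'][80:300,80:420],None,fx=2,fy=2))
E
```

```text
t 16.6 pos [0.4704 0.057  0.072 ] width 0.0159 F [-7.1  1.3 28.8] M [ 0.07  1.53 -0.08]
k 0 turn deg [0.09 0.36 0.16] units [0.001  0.0039 0.0018]
shift now-axes units [ 0.0003  0.0008 -0.0043] after-turn axes [ 0.0003  0.0008 -0.0043]
bar 10357 y -0.0398 0.0633 rect c [0.0113 0.0011] [0.1029 0.0392] 11.38 slopes y,z [0.0029 0.0003] x0 -0.0265
top 36373 y -0.0869 0.083 rect c [-0.002  -0.0005] [0.1109 0.1699] 89.98 slopes y,z [0.0003 0.0057] x0 0.0129
t 16.95 pos [0.4704 0.0571 0.0721] width 0.0158 F [-7.3  0.  29. ] M [ 0.05  1.52 -0.02]
k 0 turn deg [0.09 0.36 0.16] units [0.001  0.004  0.0018]
shift now-axes units [ 0.0005  0.0007 -0.0045] after-turn axes [ 0.0005  0.0006 -0.0045]
```

View pics/s2.png

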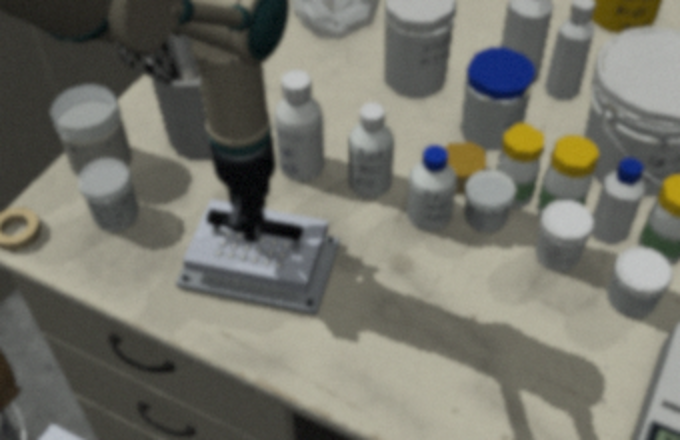

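The plate sits square and pressed on the base at about (258,250), with the gripper holding it and every jar and bottle still standing. Force and height stayed steady over 0.35 s, so I'm handing in.

```bash
python3 -c "
from rig import *
print(sign_off()); s=get_state(); print(s['clock'],s['position'],s['contact_force'])"
```

```text
the job is handed in; nothing more can be done
None
the job is handed in; nothing more can be done
```

The press is closed and I handed the job in at about 17 s, with the gripper still holding the plate down. I gripped the cap plate by the centre of its handle and carried it square over the press. The pins went into the holes on the first descent with no contact force, so no searching was needed. I then pressed the tray down to its bottom stop.

**Last checks**
- **Height:** the tool tip stood at 0.072 m, which puts the plate's underside 5 mm below its rest seat, as expected at full travel.
- **Push:** it held steady at about 29 N downward for 0.35 s.
- **Plate:** square on the base and level to within a fraction of a degree.
- **Bystanders:** the jars and bottles look undisturbed in the final picture.

**What was off**
- **Push peak:** the push measured at the wrist reached about 50 N through the handle before I eased it back. That is well under the 120 N wrist limit. The 40 N limit is for the arm or gripper body pressing on something; I took this push through the gripped handle as outside it, but I couldn't check that.
- **Side load and tilt:** about 7 N of side force and 0.4° of tool tilt remained at the end.
- **Camera offset:** the top and wrist cameras disagreed by about 3 mm in absolute y, but agreed within 1 mm on the distance from plate to press, which I used for the placing.
- **Tray travel:** I judged it from height and force, because the tray cannot be seen under the plate.

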